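# Step the filter turret to blue and open the shutter

## Task

Get the bench filter viewer ready to look at the dish in blue light: with a fingertip push the black tab on the rim of its turret, stop by stop, until it clicks home pointing at the blue chip, and after that push the grey shutter tab on the right of the deck all the way back towards the lamp house. Keep the shutter shut until the turret is home, so that no light gets through a wrong filter. Everything is pushed: do not pinch either tab, and leave the dish, the forceps and the other loose things where they are.

Things in the scene. Friction and masses are not known exactly. Their poses are not given: they have to be found in the camera images.
- viewer: Fixed filter viewer. Origin on the turret's vertical axis, at worktop level; x axis to its back (away from the robot, +-0.25 rad), y left, z up. White base, front a half round of 136 mm radius, top (apron) 45 mm high; white deck x +22..+172, y +-122 mm, top 75; glass stage x +26..+166, y +-58, top 87; grey lamp house x +170..+245, y +-95, top 110.
- turret (a joint): Turn of the turret (rad), an aluminium disc 140 mm across, top 60 mm up, with ONE black tab standing out of its rim. 0: tab at the viewer's front (-x), white chip; positive: tab gone to the left (+y). Clicks into stops at -1.117, -0.559, 0, 0.559, 1.117; a spring draws it to the nearest stop; about 3 N at the tab to leave one. Hard stops 0.07 past the outer ones. Starts at 0.
- tab_middle (a point): Middle of the black turret tab, 89 mm from the turret axis, 66 mm above the worktop. The tab is an upright plate: 34 mm long radially (72 to 106 mm from the axis), 12 mm thick across (the way it is pushed), 48 to 84 mm above the worktop, white line along its top; free room on both sides down to the apron. The point's x axis points from the tab to the turret axis.
- tab_pointer (a point): The point the tab points at: on its centre line, 120 mm from the turret axis (14 mm beyond the tab's outer end), 48 mm above the worktop. It lies over the centre of a chip when the turret is home at that chip's stop.
- tab_left: The half of the turret tab on its left side, 6 mm thick, seen from the robot when the tab points to it (the side pushed to send it right). Its frame is that of the turret, origin on the axis.
- tab_right: The half of the turret tab on its right side, 6 mm thick (the side pushed to send it left). Touching both halves at once is pinching.
- chip_blue: Blue chip: fixed disc 16 mm across, 3 mm thick, on the apron 120 mm from the turret axis, marks the blue filter's stop. Origin: centre of its underside, 45 mm above the worktop. By chance at the stop -1.117, -0.559, 0.559 or 1.117 rad.
- chip_green: Green colour chip, same size, at another of these stops.
- chip_yellow: Yellow colour chip, same size, at another of these stops.
- chip_red: Red colour chip, same size, at another of these stops.
- shutter (a joint): Travel of the shutter slide along the viewer's x axis (m): 0 to 0.004 at the start (shut: a black blade under the glass covers the light window), 0.045 fully open, at its end stop towards the lamp house. Stays where it is left; about 2 N to push.
- shutter_tab (a point): Middle of the grey upright shutter tab on the right of the deck, 95 mm above the worktop; at x +55, y -98 mm of the viewer when shut. 12 mm thick along x (the way it is pushed), 26 mm wide along y, 80 to 110 mm above the worktop. In front of it only the deck (75 mm) and a stop block 81 mm high, its middle 27 mm nearer than the tab's when shut. Axes as the viewer's.
- shutter_front: Front half (robot side, 6 mm) of the shutter tab, the side to push on. Frame of the shutter slide.
- shutter_back: Back half (6 mm) of the shutter tab. Touching both halves at once is pinching.
- dish: Clear open petri dish, 60 mm across, 13 mm high, loose on the glass stage; origin at the centre of its underside. Leave alone.
- forceps: Steel forceps, 132 mm long, 9 mm high, loose on the left of the deck. Leave alone.
- pink_cassette: Pink tissue cassette, 40 x 28 x 7 mm, loose on the worktop at the front right. Leave alone.
- white_cassette: White tissue cassette, 40 x 28 x 7 mm, loose on the worktop left of the viewer. Leave alone.
- timer: White bench timer, 66 x 64 x 19 mm, loose, left of the viewer. Leave alone.
- jar: White specimen jar with blue lid, 59 mm across, 62 mm high, loose, at the front left. Leave alone.
- log: Black log book, 150 x 106 x 10 mm, lying loose at the front left. Leave alone.
- marker: Blue slide marker pen, 135 mm long, 11 mm thick, lying loose on the log book. Leave alone.

How it is judged:
By the outcome, as a careful person would: the job done as asked, in the order asked, and still so for the second after the job is handed in, with the robot touching nothing.
It also fails if it takes over 45 s, if anything falls off the work surface, if the arm or the gripper's body presses on something with over 40 N, if the wrist force passes 120 N, or if a joint passes its speed limit or range.

## Robot

A 6-joint arm with a two-finger parallel gripper is mounted at the origin on a cart in front of the work surface, level with it; the furniture and walls round the work are solid. World frame = base frame: x ahead of the robot, y to its left, z up, the work surface at z = 0. Lengths are in mm, angles in degrees, forces in N, time in s.
With the tool pointing down it reaches from about 200 to 875 mm from the base axis. Payload 3.4 kg.
Tool frame: the origin (TCP) lies at the very end of the fingers, on their centre line; the grasp point (between the pads) lies 19 mm behind it; z points along the fingers, y is the direction in which the jaws open and shut (so a half turn about z gives the same grasp; the last joint's range is limited). The gripper opens to 94 mm and grips with 3 to 60 N. Pads are 16 mm wide; open, the fingers measure 119 mm over their backs; the gripper's body (75 mm by 177 mm) begins 78 mm behind the grasp point.
Start: joints at [65.489, 15.808, 86.224, -0, 77.962, -6.933], TCP at [173.673, 548.182, 205.493] pointing down, gripper open.
Joint ranges: [-165.64, 165.64], [-43.16, 119.46], [12.63, 154.43], [-67.54, 247.53], [6.08, 155.33], [-154.97, 154.97]. Speed limits (degrees/s): [147.25, 147.25, 180, 180, 180, 180].

## Interface

Orientations are given as a 3x3 rotation matrix whose columns are the frame's x, y, z axes.
In Python, from rig import get_obs, camera, camera_model, hand_in, search_frame, regions_of gives the robot as it stands.
- The arm moves only by the shell command python3 -m creep 'ROWS'. ROWS is JSON, a list that holds one entry, the list of rows, each a list of 7 numbers: the shift along the tool's x, y, z scaled (see below), then the turn, a rotation vector about the tool's x, y, z scaled (see below), then the closure, from -1 (fully open) to 1 (shut), so that 0 is half open. A call has 1 to 10 rows; each row is the pose to reach, as a shift and turn from the pose commanded when the call began, along the tool's axes at that moment, turning the shorter way round; what a row does not reach only later rows make up. The controller multiplies each number of a shift by 500 mm and each number of a turn by 180 degrees. A row lasts 1/8 s, in which the tool goes at most 62.5 mm and 10.7 degrees, less where a joint would pass 70% of its speed; a pose out of reach is approached as far as the arm can. A call with a number of a shift or a turn outside -1 to 1 is refused whole. A call with a gripper value outside its range is refused whole. The fingers move at their own pace and stop on an object; the grip force is fixed at half the most. Time passes only in rows, so rows that repeat a pose let the fingers close. It gives the time, the measured TCP pose, the force and the opening at its end, in the units of the state.
- get_obs(): the state, without advancing time (a new reading comes with each control period).
- camera(name): name is "side" or "top" or "wrist"; returns the picture (480x640x3 uint8, red, green, blue); there is no depth.
- camera_model(name): a dict with "fx", "fy", "cx", "cy" (pixels), "R" (3x3) and "t" (3): a world point X has camera coordinates R X + t; the wrist camera has in their place "tool_from_camera" (4x4, takes a point from camera to tool coordinates, whose origin is the TCP and whose axes are the flange's). Camera axes: x right, y down, z forward; pixel columns grow to the right and rows downward; lengths in mm; the calibration is good to about 2 mm. A picture is of the moment at which its call begins: read the wrist's pose just before it. camera_model takes no time and is no camera call.
- hand_in(): hands the job in, once; it reports no verdict.
Trained networks look in the newest picture that a camera, given by its name, has taken for a name from the list of things; names that differ only in an ending like _2 or _b are one class to them, and where a whole thing is asked for, a point or a joint stands for the part that bears it (a point fixed in the world has none). Each returns a list of dicts, best first, with "score" (0 to 1); they miss things now and then, are a little off and sometimes report something else, mostly with a low value. They report only what shows in the picture. A call takes as long as a camera call.
- search_frame(camera, target): "point" ([column, row] in pixels, amid what is visible of it).
- regions_of(camera, target): "mask" (480x640 bool, what is visible of it) and "point" ([column, row] in pixels, amid what is visible of it).
The state is a dict: "time_s": time; "joint_pos": joint angles; "dq": joint speeds; "joint_efforts": joint torques, N m; "tcp_pos": TCP position; "orientation": TCP orientation; "contact_force": force on the tool from outside, world axes, zero at the start; "moment": the same for the moment, N m; "gripper_width": finger opening in mm.
Only numpy, scipy, OpenCV 4.12 (cv2) and the standard library are available. Lean on these libraries where they do the work, as an engineer would, in place of code of your own. Each camera call takes 0.05 s, during which the arm holds its last target. There are 200 camera calls.

## Working session

There is one attempt and no reset: what is moved stays moved. The work goes in short steps, Python scripts to look and compute and a shell command to move; the robot and the scene stay as the last step left them, time stands still between calls to the robot, and variables do not carry over. Pictures are saved under pics/ and viewed, about 8 in all and at most 12, crops included, and the job is handed in when it is done.

```bash
mkdir -p pics; ls
python3 - <<'E'
from rig import *
import cv2,json
o=get_obs();print({k:o[k] for k in('time_s','tcp_pos','orientation','contact_force','gripper_width')})
for c in('top','side'):
    cv2.imwrite(f'pics/{c}0.png',camera(c)[:,:,::-1]);m=camera_model(c);print(c,m)
    for t in('turret','tab_middle','chip_blue','chip_green','chip_yellow','chip_red','shutter_tab','viewer','dish'):
        r=search_frame(c,t);print(t,[(x['point'],round(x['score'],2)) for x in r[:2]])
print(camera_model('wrist'))
E
```

```text
pics
{'time_s': 0.0, 'tcp_pos': array([173.41817866, 547.63152728, 204.61132951]), 'orientation': array([[-9.53300813e-01,  3.02021474e-01, -7.67516746e-04],
       [ 3.02022355e-01,  9.53299444e-01, -1.63289879e-03],
       [ 2.38502786e-04, -1.78845096e-03, -9.99998372e-01]]), 'contact_force': array([-0.84084067, -0.42393527, -0.49652923]), 'gripper_width': 93.91393740198147}
top {'fx': 602.2094399303924, 'fy': 602.2094399303924, 'cx': 325.4101470899817, 'cy': 242.64697804364695, 'R': array([[-2.33460109e-02, -9.99725609e-01, -1.91610443e-03],
       [-9.95454545e-01,  2.34232002e-02, -9.23125245e-02],
       [ 9.23320760e-02, -2.47734337e-04, -9.95728239e-01]]), 't': array([ 220.89577117,  533.26580617, 1324.07285284])}
turret []
tab_middle [([399.1, 226.1], 0.56), ([154.6, 307.5], 0.36)]
chip_blue [([447.7, 228.0], 0.63)]
chip_green [([435.7, 257.2], 0.56), ([352.2, 256.2], 0.48)]
chip_yellow [([155.5, 305.9], 0.43)]
chip_red []
shutter_tab [([428.6, 176.5], 0.47)]
viewer [([390.6, 196.8], 0.71)]
dish [([387.0, 199.3], 0.61), ([379.1, 187.6], 0.58)]
side {'fx': 608.1260192028041,
[... 362 characters left out ...]
 293.8], 0.84)]
chip_blue []
chip_green [([377.3, 287.5], 0.69), ([342.3, 294.1], 0.45)]
chip_yellow []
chip_red [([290.5, 389.4], 0.63)]
shutter_tab [([395.0, 289.4], 0.54)]
viewer [([380.4, 287.0], 0.79)]
dish [([373.0, 259.6], 0.75)]
{'fx': 368.7718950914632, 'fy': 368.7718950914632, 'cx': 317.28370671400546, 'cy': 244.6858873622489, 'tool_from_camera': array([[ 4.65184968e-05, -9.62332025e-01, -2.71876942e-01,
         7.98508336e+01],
       [ 9.99998148e-01, -4.78271312e-04,  1.86398378e-03,
         1.28530727e+00],
       [-1.92380223e-03, -2.71876526e-01,  9.62330221e-01,
        -1.78875199e+02],
       [ 0.00000000e+00,  0.00000000e+00,  0.00000000e+00,
         1.00000000e+00]])}
```

View pics/top0.png

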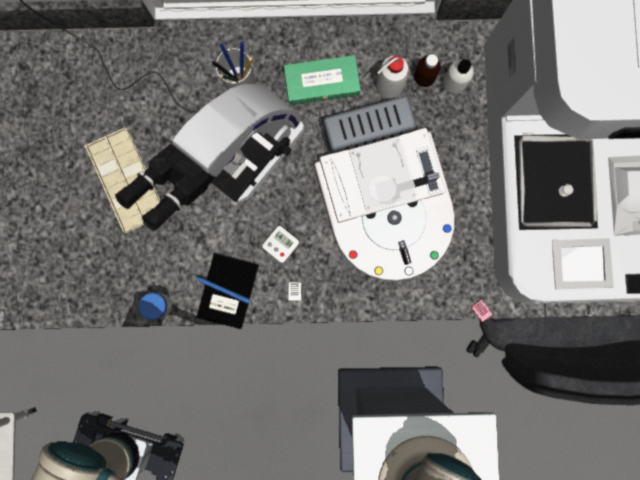

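View pics/side0.png

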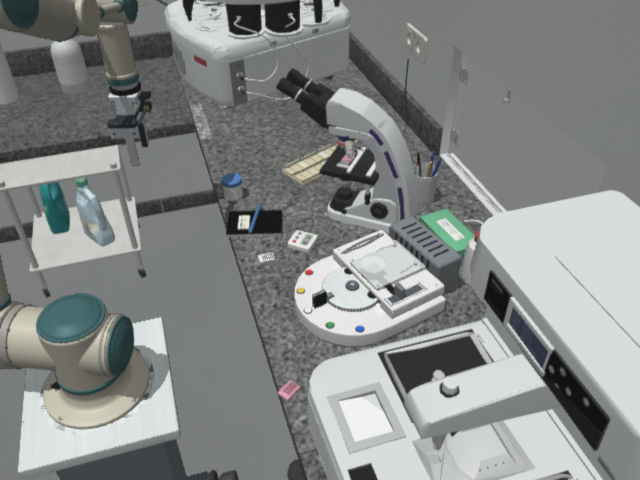

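```bash
cat > h.py <<'E'
import numpy as np
from rig import *
from scipy.optimize import least_squares
S=[1.117,.559,0,-.559,-1.117]
def proj(c,X):
    m=camera_model(c);p=np.asarray(X)@m['R'].T+m['t'];return p[:,:2]/p[:,2:]*m['fx']+[m['cx'],m['cy']]
def W(v,P):
    P=np.asarray(P,float);c,s=np.cos(v[2]),np.sin(v[2])
    return np.c_[v[0]+c*P[:,0]-s*P[:,1],v[1]+s*P[:,0]+c*P[:,1],P[:,2]]
chips=[[-120*np.cos(a),120*np.sin(a),48] for a in S]
E
python3 - <<'E'
from h import *
import cv2
im=cv2.imread('pics/top0.png').astype(int);hsv=cv2.cvtColor(im.astype(np.uint8),cv2.COLOR_BGR2HSV)
g=[(353,254),(378,270),(408,270),(434,255),(447,228)];obs=[]
for i,(u,v) in enumerate(g):
    w=hsv[v-8:v+9,u-8:u+9,1].astype(float);w[w<100]=0
    yy,xx=np.mgrid[v-8:v+9,u-8:u+9]
    obs.append((u,v) if i==2 else ((w*xx).sum()/w.sum(),(w*yy).sum()/w.sum()))
obs=np.array(obs);idx=[0,1,3,4]
f=least_squares(lambda v:(proj('top',W(v,[chips[i] for i in idx]))-obs[idx]).ravel(),[400,-100,0])
v=f.x;print(v,f.fun)
np.save('v.npy',v)
P=W(v,[[-89,0,66],[55,-98,95],[0,0,60],*chips,[172,122,75],[22,-122,75],[22,122,75]])
print(P.round(0));print(proj('top',P).round());print(proj('side',P).round())
print(np.degrees(v[2]))
E
python3 -c "
import cv2
a=cv2.imread('pics/top0.png')[150:290,300:480];b=cv2.imread('pics/side0.png')[220:350,280:460]
cv2.imwrite('pics/c.png',cv2.vconcat([cv2.resize(a,None,fx=2.2,fy=2.1,interpolation=2)[:294],cv2.resize(b,None,fx=2.2,fy=2.1,interpolation=2)]))"
```

```text
[5.86949728e+02 5.72976795e+01 2.46865825e-01] [-0.08017865 -0.0393452   0.02174385  0.08330856 -0.00472073 -0.05565773
  0.06331309  0.01044064]
[[501.  36.  66.]
 [664. -24.  95.]
 [587.  57.  60.]
 [510. 149.  48.]
 [473.  94.  48.]
 [471.  28.  48.]
 [504. -29.  48.]
 [562. -60.  48.]
 [724. 218.  75.]
 [638. -56.  75.]
 [578. 181.  75.]]
[[406. 256.]
 [432. 179.]
 [394. 217.]
 [353. 254.]
 [378. 270.]
 [408. 271.]
 [434. 255.]
 [447. 228.]
 [319. 156.]
 [446. 192.]
 [338. 222.]]
[[320. 299.]
 [399. 292.]
 [353. 286.]
 [309. 271.]
 [301. 290.]
 [308. 310.]
 [330. 324.]
 [360. 328.]
 [382. 229.]
 [393. 310.]
 [333. 249.]]
14.144369855210789
```

View pics/c.png

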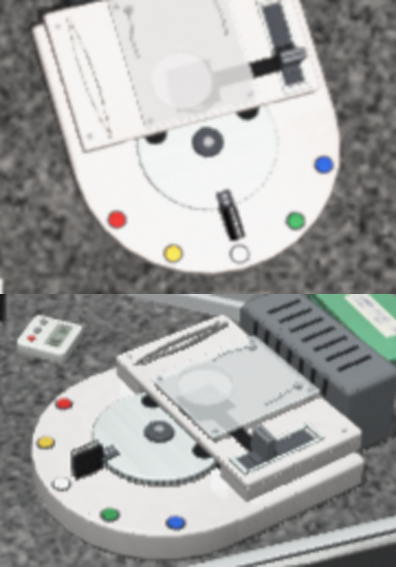

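```bash
cat >> h.py <<'E'
def rows(targets):
    "targets: (x,y,z world, heading deg of tool x) -> scaled shift and turn from the present pose"
    o=get_obs();R=o['orientation'];h0=np.degrees(np.arctan2(R[1,0],R[0,0]))
    c,s=np.cos(np.radians(h0)),np.sin(np.radians(h0));R=np.array([[c,s,0],[s,-c,0],[0,0,-1.]])
    print('now',o['time_s'],o['tcp_pos'].round(1),round(h0,1),'F',o['contact_force'].round(1))
    for x,y,z,h in targets:
        d=R.T@(np.array([x,y,z])-o['tcp_pos'])/500;print((d).round(3).tolist(),'turn z',round(-((h-h0+180)%360-180)/180,3))
V=np.load('v.npy') if __import__('os').path.exists('v.npy') else None
def tur(th,off,z,r=89):
    e=np.array([-np.cos(th),np.sin(th)]);t=np.array([np.sin(th),np.cos(th)]);p=r*e+off*t
    return (*W(V,[[*p,z]])[0],np.degrees(V[2]-th))
def shu(x,z,y=-98): return (*W(V,[[x,y,z]])[0],np.degrees(V[2])+90)
E
python3 - <<'E'
from h import *
rows([tur(0,45,140)])
E
```

```text
now 1.0 [173.7 548.2 205.5] 162.4 F [-0.1 -0.3 -0.2]
[-0.886, -0.703, 0.131] turn z 0.824
```

```bash
python3 -m creep '[[[-0.886,-0.703,0,0,0,0.824,1],[-0.886,-0.703,0,0,0,0.824,1],[-0.886,-0.703,0,0,0,0.824,1],[-0.886,-0.703,0,0,0,0.824,1],[-0.886,-0.703,0,0,0,0.824,1],[-0.886,-0.703,0,0,0,0.824,1],[-0.886,-0.703,0,0,0,0.824,1],[-0.886,-0.703,0,0,0,0.824,1],[-0.886,-0.703,0,0,0,0.824,1],[-0.886,-0.703,0,0,0,0.824,1]]]'
python3 - <<'E'
from h import *
rows([tur(0,40,140),tur(0,40,56)])
E
```

```text
time_s: 2.25
tcp_pos: [492.4, 75.5, 205.3]
orientation: [[0.583, 0.812, 0.001], [0.812, -0.583, -0.001], [-0.0, 0.002, -1.0]]
contact_force: [0.4, 0.0, 0.8]
gripper_width: 0.8
now 2.25 [492.4  75.5 205.3] 54.3 F [0.4 0.  0.8]
[-0.004, -0.001, 0.131] turn z 0.223
[-0.004, -0.001, 0.299] turn z 0.223
```

```bash
python3 -m creep '[[[-0.004,-0.001,0,0,0,0.06,1],[-0.004,-0.001,0.0,0,0,0.12,1],[-0.004,-0.001,0.02,0,0,0.18,1],[-0.004,-0.001,0.08,0,0,0.223,1],[-0.004,-0.001,0.14,0,0,0.223,1],[-0.004,-0.001,0.19,0,0,0.223,1],[-0.004,-0.001,0.23,0,0,0.223,1],[-0.004,-0.001,0.23,0,0,0.223,1]]]'
python3 - <<'E'
from h import *
import cv2
rows([tur(0,40,56)])
cv2.imwrite('pics/t1.png',cv2.resize(camera('top')[150:290,300:480,::-1],None,fx=2,fy=2))
cv2.imwrite('pics/w1.png',camera('wrist')[:,:,::-1])
a=cv2.imread('pics/w1.png');b=cv2.imread('pics/t1.png');cv2.imwrite('pics/tw1.png',cv2.vconcat([cv2.resize(a[:,:],(360,270)),b]))
E
```

```text
time_s: 3.25
tcp_pos: [487.0, 77.9, 89.3]
orientation: [[0.967, 0.256, -0.003], [0.256, -0.967, 0.0], [-0.003, -0.001, -1.0]]
contact_force: [-0.3, 0.0, -0.9]
gripper_width: 0.6
now 3.25 [487.   77.9  89.3] 14.9 F [-0.3  0.  -0.9]
[0.006, 0.009, 0.067] turn z 0.004
```

View pics/tw1.png

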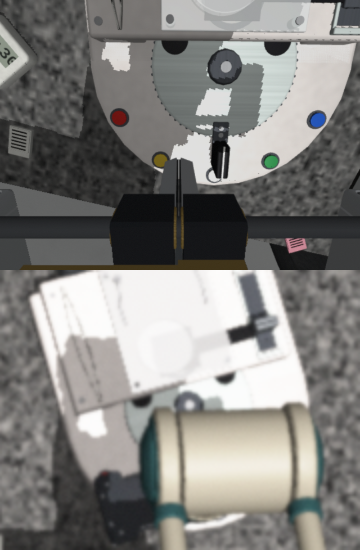

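The wrist crop shows the closed fingertip at about (177,165), left of the black tab at (220,150). The tab is still at white and there is clear apron under the tip, so I'll descend.

```bash
python3 -m creep '[[[0.004,0.009,0.03,0,0,0.004,1],[0.006,0.009,0.067,0,0,0.004,1],[0.006,0.009,0.067,0,0,0.004,1]]]'
python3 - <<'E'
from h import *
rows([tur(a,18,56) for a in (.2,.1,.0,-.08,-.16,-.24,-.31,-.36)])
E
```

```text
time_s: 3.72
tcp_pos: [491.5, 74.1, 55.9]
orientation: [[0.97, 0.244, -0.002], [0.244, -0.97, -0.0], [-0.002, -0.001, -1.0]]
contact_force: [0.0, -0.3, 0.1]
gripper_width: 0.5
now 3.725 [491.5  74.1  55.9] 14.1 F [ 0.  -0.3  0.1]
[0.01, 0.009, -0.0] turn z 0.063
[0.003, 0.026, -0.0] turn z 0.032
[-0.001, 0.043, -0.0] turn z -0.0
[-0.003, 0.058, -0.0] turn z -0.026
[-0.005, 0.072, -0.0] turn z -0.051
[-0.004, 0.087, -0.0] turn z -0.077
[-0.004, 0.099, -0.0] turn z -0.099
[-0.002, 0.108, -0.0] turn z -0.115
```

```bash
python3 -m creep '[[[0,0.022,0,0,0,0,1],[-0.001,0.043,0,0,0,0,1],[-0.003,0.058,0,0,0,-0.026,1],[-0.005,0.072,0,0,0,-0.051,1],[-0.004,0.087,0,0,0,-0.077,1],[-0.004,0.099,0,0,0,-0.099,1],[-0.002,0.108,0,0,0,-0.115,1],[-0.002,0.108,0,0,0,-0.115,1]]]'
python3 - <<'E'
from h import *
import cv2
rows([tur(a,18,56) for a in (-.45,-.53,-.6,-.68,-.76,-.84,-.9,-.95)])
cv2.imwrite('pics/w2.png',cv2.resize(camera('wrist')[:,:,::-1],(480,360)))
E
```

```text
time_s: 4.72
tcp_pos: [505.2, 20.9, 57.5]
orientation: [[0.822, 0.57, 0.001], [0.57, -0.822, -0.0], [0.001, 0.001, -1.0]]
contact_force: [0.3, -0.1, 0.7]
gripper_width: 0.5
now 4.725 [505.2  20.9  57.5] 34.7 F [ 0.3 -0.1  0.7]
[-0.005, 0.013, 0.003] turn z -0.029
[-0.006, 0.028, 0.003] turn z -0.054
[-0.006, 0.041, 0.003] turn z -0.077
[-0.004, 0.055, 0.003] turn z -0.102
[-0.002, 0.069, 0.003] turn z -0.128
[0.001, 0.084, 0.003] turn z -0.153
[0.005, 0.094, 0.003] turn z -0.172
[0.008, 0.102, 0.003] turn z -0.188
```

View pics/w2.png

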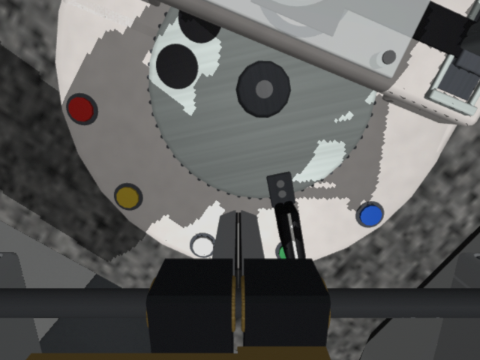

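The tab has clicked to the green stop, at about (283,250) in the picture, and the fingertip is just behind it at (240,230). Next I'll push to the blue stop at (370,213).

```bash
python3 -m creep '[[[-0.005,0.013,0.003,0,0,-0.029,1],[-0.006,0.028,0.003,0,0,-0.054,1],[-0.006,0.041,0.003,0,0,-0.077,1],[-0.004,0.055,0.003,0,0,-0.102,1],[-0.002,0.069,0.003,0,0,-0.128,1],[0.001,0.084,0.003,0,0,-0.153,1],[0.005,0.094,0.003,0,0,-0.172,1],[0.008,0.102,0.003,0,0,-0.188,1],[0.008,0.102,0.003,0,0,-0.188,1]]]'
python3 - <<'E'
from h import *
import cv2
rows([tur(a,b,z) for a,b,z in ((-.95,40,58),(-.95,40,140))])
cv2.imwrite('pics/w3.png',cv2.resize(camera('wrist')[:,:,::-1],(480,360)))
E
```

```text
time_s: 5.9
tcp_pos: [537.2, -18.0, 55.6]
orientation: [[0.365, 0.931, 0.0], [0.931, -0.365, 0.0], [0.0, 0.0, -1.0]]
contact_force: [0.2, -0.2, 0.7]
gripper_width: 0.5
now 5.9 [537.2 -18.   55.6] 68.6 F [ 0.2 -0.2  0.7]
[-0.001, -0.042, -0.005] turn z 0.0
[-0.001, -0.042, -0.169] turn z 0.0
```

View pics/w3.png

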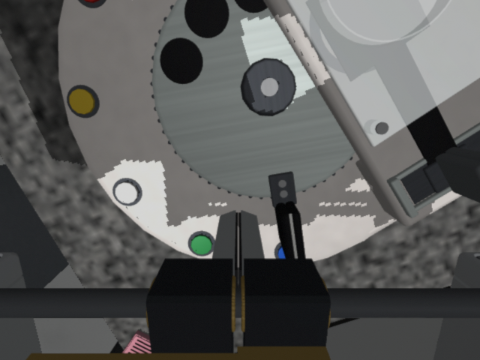

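The tab now covers the blue chip, which just shows at (282,253). I'll back off, lift, and check the angle from above before touching the shutter.

```bash
python3 -m creep '[[[0,-0.03,0,0,0,0,1],[0,-0.042,-0.05,0,0,0,1],[0,-0.042,-0.15,0,0,0,1],[0,-0.06,-0.2,0,0,0,1],[0,-0.06,-0.2,0,0,0,1]]]'
python3 - <<'E'
from h import *
import cv2
rows([shu(20,150),shu(18,91)])
o=get_obs();im=camera('wrist')[:,:,::-1].copy();m=camera_model('wrist');T=np.eye(4);T[:3,:3]=o['orientation'];T[:3,3]=o['tcp_pos']
C=np.linalg.inv(T@m['tool_from_camera'])
def pr(X):
    p=np.c_[X,np.ones(len(X))]@C.T;return p[:,:2]/p[:,2:3]*m['fx']+[m['cx'],m['cy']]
for a,col in ((-1.117,(0,0,255)),(-1.187,(0,255,0)),(-1.05,(255,0,255))):
    e=np.array([-np.cos(a),np.sin(a)]);q=pr(W(V,[[*(r*e),84] for r in (72,106)]))
    cv2.line(im,*[tuple(int(v) for v in p) for p in q],col,1)
cv2.imwrite('pics/w4.png',im)
E
```

```text
time_s: 6.58
tcp_pos: [508.8, -6.5, 157.2]
orientation: [[0.364, 0.932, 0.004], [0.932, -0.364, -0.0], [0.001, 0.003, -1.0]]
contact_force: [-0.7, 0.4, 0.2]
gripper_width: 0.3
now 6.575 [508.8  -6.5 157.2] 68.7 F [-0.7  0.4  0.2]
[0.039, 0.245, 0.014] turn z -0.197
[0.037, 0.242, 0.132] turn z -0.197
```

View pics/w4.png

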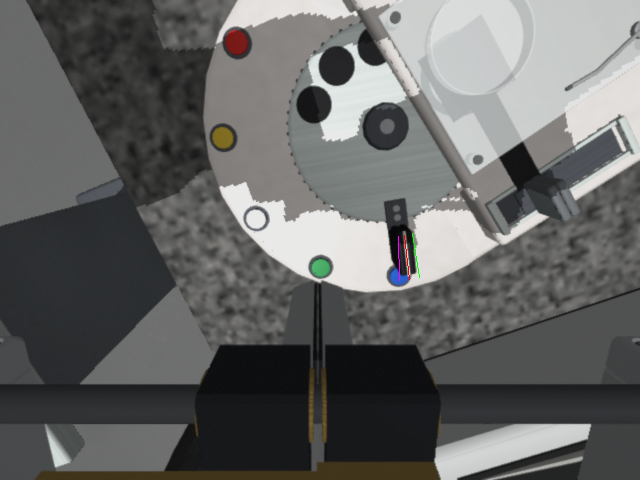

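The drawn line for -1.117 lies on the tab's white line at about (407,255), and the blue chip is right at the tab's end, so the turret is home. Now the shutter.

```bash
python3 -m creep '[[[0.01,0.08,0,0,0,-0.05,1],[0.02,0.16,0,0,0,-0.1,1],[0.037,0.242,0,0,0,-0.15,1],[0.037,0.242,0.03,0,0,-0.197,1],[0.037,0.242,0.08,0,0,-0.197,1],[0.037,0.242,0.1,0,0,-0.197,1]]]'
python3 - <<'E'
from h import *
import cv2
rows([shu(18,91)]+[shu(x,91) for x in (25,32,39,46,53,60,67,74,80)])
im=camera('wrist')[:,:,::-1];cv2.imwrite('pics/w5.png',cv2.resize(im,(480,360)))
E
```

```text
time_s: 7.38
tcp_pos: [626.1, -33.3, 101.7]
orientation: [[-0.244, 0.97, -0.006], [0.97, 0.244, 0.001], [0.003, -0.006, -1.0]]
contact_force: [0.5, 1.0, -0.3]
gripper_width: 0.3
now 7.375 [626.1 -33.3 101.7] 104.1 F [ 0.5  1.  -0.3]
[-0.001, 0.004, 0.021] turn z -0.0
[-0.001, 0.018, 0.021] turn z -0.0
[-0.001, 0.032, 0.021] turn z -0.0
[-0.001, 0.046, 0.021] turn z -0.0
[-0.001, 0.06, 0.021] turn z -0.0
[-0.001, 0.074, 0.021] turn z -0.0
[-0.001, 0.088, 0.021] turn z -0.0
[-0.001, 0.102, 0.021] turn z -0.0
[-0.001, 0.116, 0.021] turn z -0.0
[-0.001, 0.128, 0.021] turn z -0.0
```

View pics/w5.png

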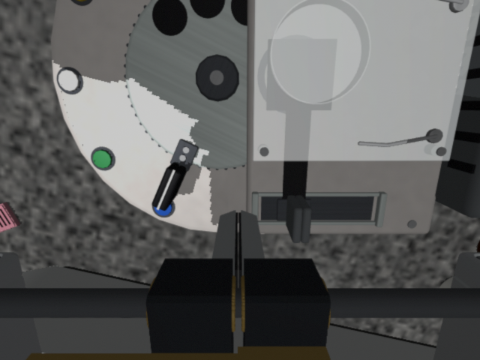

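The tip at (240,215) is in front of the shutter tab at (298,215), and the turret tab points at blue. Descend and push.

```bash
python3 -m creep '[[[0,0.004,0.021,0,0,0,1],[0,0.018,0.021,0,0,0,1],[0,0.032,0.021,0,0,0,1],[0,0.046,0.021,0,0,0,1],[0,0.06,0.021,0,0,0,1],[0,0.074,0.021,0,0,0,1],[0,0.088,0.021,0,0,0,1],[0,0.102,0.021,0,0,0,1],[0,0.116,0.021,0,0,0,1],[0,0.122,0.021,0,0,0,1]]]'
python3 - <<'E'
from h import *
rows([shu(x,91) for x in (80,83,86)])
E
```

```text
time_s: 8.68
tcp_pos: [688.2, -18.6, 94.9]
orientation: [[-0.244, 0.97, 0.0], [0.97, 0.244, 0.0], [0.0, 0.0, -1.0]]
contact_force: [-0.9, -0.8, 0.3]
gripper_width: 0.7
now 8.675 [688.2 -18.6  94.9] 104.1 F [-0.9 -0.8  0.3]
[0.001, 0.001, 0.008] turn z -0.0
[0.001, 0.007, 0.008] turn z -0.0
[0.001, 0.013, 0.008] turn z -0.0
```

```bash
python3 -m creep '[[[0,0.005,0,0,0,0,1],[0,0.009,0,0,0,0,1],[0,0.012,0,0,0,0,1],[0,0.012,0,0,0,0,1]]]'
python3 - <<'E'
from h import *
import cv2
rows([shu(x,91) for x in (86,88,90)])
im=camera('wrist')[:,:,::-1];cv2.imwrite('pics/w6.png',im[100:400,200:600])
E
```

```text
time_s: 9.18
tcp_pos: [690.3, -18.0, 94.9]
orientation: [[-0.244, 0.97, -0.006], [0.97, 0.244, -0.001], [0.0, -0.006, -1.0]]
contact_force: [-7.4, -1.8, 3.8]
gripper_width: 0.6
now 9.175 [690.3 -18.   94.9] 104.1 F [-7.4 -1.8  3.8]
[0.001, 0.008, 0.008] turn z -0.0
[0.001, 0.012, 0.008] turn z -0.0
[0.001, 0.016, 0.008] turn z -0.0
```

View pics/w6.png

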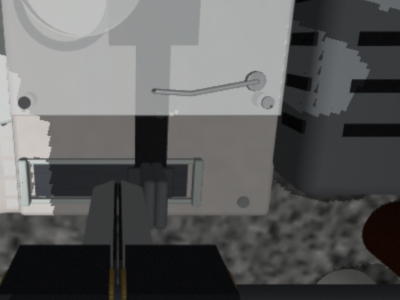

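Run:
```python
from h import *
import cv2
o=get_obs();im=camera('wrist')[:,:,::-1].copy();m=camera_model('wrist');T=np.eye(4);T[:3,:3]=o['orientation'];T[:3,3]=o['tcp_pos']
print(o['time_s'],o['tcp_pos'],o['contact_force'])
C=np.linalg.inv(T@m['tool_from_camera'])
def pr(X):
    p=np.c_[X,np.ones(len(X))]@C.T;return p[:,:2]/p[:,2:3]*m['fx']+[m['cx'],m['cy']]
def box(x,col):
    q=pr(W(V,[[x+a,-98+b,110] for a,b in ((-6,-13),(6,-13),(6,13),(-6,13))]));cv2.polylines(im,[np.round(q*16).astype(np.int32)],True,col,1,shift=4)
box(100,(0,0,255));box(92,(0,255,0))
q=pr(W(V,[[22,-122,75],[172,-122,75],[172,122,75]]));cv2.polylines(im,[np.round(q*16).astype(np.int32)],False,(255,0,0),1,shift=4)
cv2.imwrite('pics/w7.png',cv2.resize(im[200:350,250:500],None,fx=3,fy=3,interpolation=cv2.INTER_CUBIC))
```

```text
9.225 [690.3023549  -18.0447322   94.86125312] [-7.1484799  -2.71338351  5.81741666]
```

View pics/w7.png

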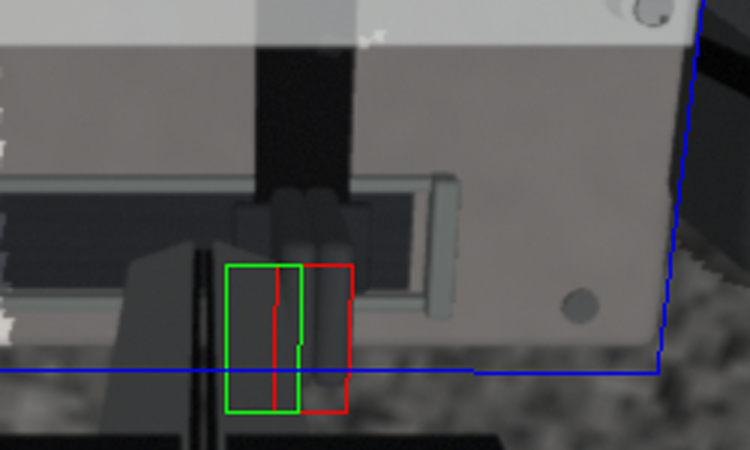

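The tab spans columns 275–352 of the crop and coincides with the box drawn for full travel (x=100). The 7 N reading also suggests the end stop. I'll add a small extra push to confirm.

```bash
python3 -m creep '[[[0,0.004,0,0,0,0,1],[0,0.008,0,0,0,0,1],[0,0.008,0,0,0,0,1]]]'
```

```text
time_s: 9.65
tcp_pos: [690.4, -18.0, 94.9]
orientation: [[-0.245, 0.97, -0.014], [0.97, 0.245, -0.003], [0.001, -0.014, -1.0]]
contact_force: [-14.1, -4.5, 9.0]
gripper_width: 0.7
```

Four more millimetres commanded gave no travel and the force doubled, so the shutter is against its end stop. I'll retreat and lift.

```bash
python3 -m creep '[[[0,-0.02,0,0,0,0,1],[0,-0.05,0,0,0,0,1],[0,-0.07,-0.08,0,0,0,1],[0,-0.12,-0.18,0,0,0,1],[0,-0.22,-0.22,0,0,0,1],[0,-0.3,-0.22,0,0,0,1],[0,-0.3,-0.22,0,0,0,1]]]'
python3 - <<'E'
from h import *
import cv2
rows([])
o=get_obs();im=camera('wrist')[:,:,::-1].copy();m=camera_model('wrist');T=np.eye(4);T[:3,:3]=o['orientation'];T[:3,3]=o['tcp_pos']
C=np.linalg.inv(T@m['tool_from_camera'])
def pr(X):
    p=np.c_[X,np.ones(len(X))]@C.T;return p[:,:2]/p[:,2:3]*m['fx']+[m['cx'],m['cy']]
def poly(X,col,cl): cv2.polylines(im,[np.round(pr(W(V,X))*16).astype(np.int32)],cl,col,1,shift=4)
poly([[100+a,-98+b,110] for a,b in ((-6,-13),(6,-13),(6,13),(-6,13))],(0,0,255),True)
e=np.array([-np.cos(1.117),-np.sin(1.117)]);poly([[*(r*e),84] for r in (72,106)],(0,0,255),False)
cv2.imwrite('pics/w8.png',im)
E
```

```text
time_s: 10.52
tcp_pos: [549.5, -53.2, 205.9]
orientation: [[-0.243, 0.97, 0.001], [0.97, 0.243, -0.0], [-0.0, 0.001, -1.0]]
contact_force: [0.4, -0.2, 0.3]
gripper_width: 0.7
now 10.525 [549.5 -53.2 205.9] 104.1 F [ 0.4 -0.2  0.3]
```

View pics/w8.png

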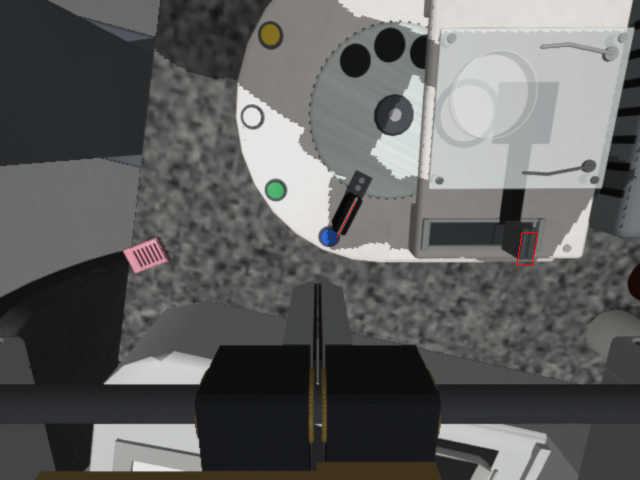

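The tab's line points at the blue chip at (328,237) and the shutter tab sits in the full-travel box at (527,248). The dish is in place and nothing is touching, so I'll hand in.

```bash
python3 -c "
from rig import *
print(hand_in())"
```

```text
the job is handed in; nothing more can be done
None
```

The filter viewer is set for blue light and the job is handed in at about 10.6 s. With closed fingertips I pushed the turret tab from white through the green stop to the blue stop at -1.117 rad. Only then did I push the shutter tab back to its end stop.

- **Turret:** in the last wrist picture the tab's white line lies on the line drawn for -1.117 rad and points at the blue chip.
- **Shutter:** the tab matches its full-travel position. 4 mm more of commanded push moved it no further, and the force rose from about 7 N to 14 N, about 17 N in all with the upward part.
- **Clear of the scene:** after retreating, the contact force was about 0.5 N, which is sensor noise. The dish and pink cassette appear undisturbed in the last picture. I did not look again at the forceps, jar, timer, log book, marker or white cassette, but after the first pass high above the bench the arm worked only over the turret and the right of the deck.
- **One disagreement:** the fingertip ran about 4 mm higher along the shutter tab than I intended, because my rows were worked out from the measured pose, not the commanded one. It still pressed on the tab's front face.

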